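Turn brass buckle blanks over into the marking carriage

TASK

Get the two or three brass buckle blanks ready for marking on their backs: lay each one face up in the hinged turn-over plate and swing the plate right over so that the blank drops face down into an empty nest of the sliding carriage, moving the carriage along so that a fresh nest lies under the plate each time (do not turn a blank over by hand or let one tumble onto its edge). When every blank lies flat and face down in a nest of its own, leave the plate lying open on its rest block and slide the carriage fully home against the stop at the far end of its travel from its grip post. Do not disturb the cup, the dish or the burr stand.

Things in the scene. Friction and masses are not known exactly. Their poses are not given: they have to be found in the camera images.
- blank1: Loose brass buckle blank, a plate 50 (own x) x 38 (own y) x 10 mm, 0.14 kg, with a raised cartouche 22 x 16 x 2 mm mid-face. Origin: centre of the plain back (the underside at the start); own z points from back through face (up = face up). Starts face up on the bench at any yaw; a half turn about z makes no difference. One of the three may be absent. Pick it across the 38 mm width.
- blank2: Loose brass buckle blank, a plate 50 (own x) x 38 (own y) x 10 mm, 0.14 kg, with a raised cartouche 22 x 16 x 2 mm mid-face. Origin: centre of the plain back (the underside at the start); own z points from back through face (up = face up). Starts face up on the bench at any yaw; a half turn about z makes no difference. One of the three may be absent. Pick it across the 38 mm width.
- blank3: Loose brass buckle blank, a plate 50 (own x) x 38 (own y) x 10 mm, 0.14 kg, with a raised cartouche 22 x 16 x 2 mm mid-face. Origin: centre of the plain back (the underside at the start); own z points from back through face (up = face up). Starts face up on the bench at any yaw; a half turn about z makes no difference. One of the three may be absent. Pick it across the 38 mm width.
- jig: Fixed steel jig. Origin on the bench under the middle of the hinge line; x runs from the open plate (-x, nearer the robot) to the carriage (+x), y along hinge and slide, z up. Bed x 0 to 72, y -243 to 237, 14 mm high. Hinge posts at y = +-35, 44 mm high. Rest block for the plate x -58 to 0, y +-24. Stop block at y 218 to 230, 26 mm high. Small random yaw.
- hinge (a point): Mid point of the plate's hinge axis, 38 mm above the bench; the axis is the jig's y. Axes as the jig's.
- flipper (a joint): Angle of the turn-over plate: 0 = lying open on its rest block on the -x side of the hinge, pi/2 upright, pi = swung fully over, lying above the carriage on the +x side. Range 0 to pi. Stiff hinge (about 0.13 N m): the plate stays where it is left, about 2 N at the knob moves it.
- plate_nest (a point): Centre of the plate's pocket floor, 34 mm from the hinge axis, 5.5 mm below it when open; axes then as the jig's. Takes a blank, 50 mm side along jig x: 54 x 40.6 mm, walls 5 mm high, sloping outward but for the one by the hinge; 32 mm mid-side is free for fingers (plate 58 mm wide). Past upright a blank topples out into the nest below and the closing plate presses it in.
- plate_knob (a point): Centre of the black roller knob at the plate's free end: two discs 22 mm in diameter on a thin stem, 24 mm wide along the hinge axis, 95 mm from the axis and level with it when open or closed (38 mm above the bench). The roller swivels freely on its own axis, so pinched from above across its 24 mm it can be led round the whole half circle with the fingers pointing down.
- carriage (a joint): Travel of the carriage along the jig's +y, m, range 0 to 0.21. nest1 lies exactly under the swung-over plate at 0.030, nest2 at 0.096, nest3 at 0.162; 0.21 is the stop. It stays where it is left (3 N friction). A blank drops in well if the nest is within 2 mm of its place.
- carriage_post (a point): Point to grip on the carriage's upright black round post, 16 mm diameter: on its axis, 54.5 mm above the bench, 13 mm below the post's top. The post stands in line with the nests at the carriage's -y end, 59 mm from the centre of nest3.
- nest1 (a point): Centre of the floor of the carriage's +y end nest, 32.5 mm above the bench, 34 mm beyond the hinge axis. Tapered pocket 53.5 (jig x) x 40.6 mm at the floor, walls 5 mm high smooth, sloping outward 35 to 40 degrees, side walls only at the corners, floor relieved for the cartouche. Axes as the jig's. A blank seated face down has its origin 10 mm above this point.
- nest2 (a point): The same for the middle nest, 66 mm to the -y side of nest1.
- nest3 (a point): The same for the -y end nest, 66 mm to the -y side of nest2.
- cup: Bystander: white cup, 80 mm wide, 75 mm high, loose. Origin: centre of its foot.
- dish: Bystander: small white melting dish, 70 mm wide, 28 mm high, loose. Origin: centre of its foot.
- burrs: Bystander: burr stand, 66 x 86 x 72 mm, loose. Origin: centre of its underside.

How it is judged:
By the outcome, as a careful person would: the job done as asked, in the order asked, and still so for the second after the job is handed in, with the robot touching nothing.
Of blank1, blank2, blank3 only 2 to 3 are there at a start; the rules pass over those that are not, and their reading is None.
At some moment in a run one of blank1, blank2, blank3 may be knocked a few centimetres aside while the robot is not near it.
It also fails if it takes over 210 s, if anything falls off the work surface, if the arm or the gripper's body presses on something with over 40 N, if the wrist force passes 120 N, or if a joint passes its speed limit or range.

ROBOT

A 7-joint arm with a two-finger parallel gripper is mounted at the origin on the work surface. World frame = base frame: x ahead of the robot, y to its left, z up, the work surface at z = 0. Lengths are in m, angles in degrees, forces in N, time in s.
With the tool pointing down it reaches from about 0.4 to 0.85 m from the base axis. Payload 4.5 kg.
Tool frame: the origin (TCP) lies midway between the tips of the shut fingers; the grasp point (between the pads) lies 19 mm behind it (r.tcp_to_grasp is the distance from the TCP to the grasp point, in m); z points along the fingers, y is the line along which they close (so a half turn about z gives the same grasp; the last joint's range is limited). The gripper opens to 88 mm and grips with 3 to 60 N. Pads are 18 mm wide; open, the fingers measure 123 mm over their backs; the gripper's body (75 mm by 187 mm) begins 45 mm behind the grasp point.
Start: joints at [-69.339, 39.483, -11.15, 89.685, 9.013, 51.709, -12.324], TCP at [0.201, 0.592, 0.239] pointing down, gripper open.
Joint ranges: [-172.22, 172.22], [-26.19, 119.32], [-84.43, 86.54], [7.71, 146.69], [-57.33, 237.33], [2.42, 119.75], [-152.13, 152.13]. Speed limits (degrees/s): [147.25, 147.25, 180, 180, 180, 180, 180].

INTERFACE

Orientations are given as [roll, pitch, yaw] about the fixed x, y, z axes, in that order (R = Rz(yaw) Ry(pitch) Rx(roll)).
In Python, from station import r gives the robot as it stands.
- The arm moves only by the tool apply_moves, never from a script. Its argument "plan" is a list of rows, each a list of 3 entries, a list of its own where there are three numbers: the finger opening in mm, from 0 to 88.1, then the shift along the world's x, y, z in mm, then the turn about the world's z in degrees. A call has 1 to 12 rows; each row shifts and turns the commanded pose from where the row before left it; what a row does not reach is not made up. A row lasts 1/8 s, in which the tool goes at most 62.5 mm and 10.7 degrees, less where a joint would pass 70% of its speed; a pose out of reach is approached as far as the arm can. A call with a gripper value outside its range is refused whole. The fingers move at their own pace and stop on an object; "grip_force" is the grip in N (left out, the last holds). Time passes only in rows, so rows that do not move let the fingers close. It gives the time, the measured TCP pose, the force, the opening and the grip force at its end, in the units of the state.
- r.get_state(): the state, without advancing time (a new reading comes with each control period).
- r.snapshot(name): name is "scene" or "top" or "wrist"; returns (picture, depth): 420x560x3 uint8, red, green, blue; 420x560 float32, m along the optical axis (not along the pixel's ray), 0 where there is no reading.
- r.camera_model(name): a dict with "vfov" (degrees; the focal length in pixels is half the picture's height over the tangent of half this angle, whatever the lens; pixels are square), "cx", "cy" (the principal point, pixels), "extrinsics" (4x4, takes a point from world to camera coordinates); the wrist camera has in their place "tool_from_camera" (4x4, takes a point from camera to tool coordinates, whose origin is the TCP and whose axes are the flange's). Camera axes: x right, y up, looking along -z (the intrinsics and any distortion apply to the point x, -y, -z); pixel columns grow to the right and rows downward; lengths in m; the calibration is good to about 2 mm. A picture is of the moment at which its call begins: read the wrist's pose just before it. camera_model takes no time and is no camera call.
- r.finish_job(): hands the job in; it is judged then, once.
Trained networks look in the newest picture that a camera, given by its name, has taken for a name from the list of things; names that differ only in an ending like _2 or _b are one class to them, and where a whole thing is asked for, a point or a joint stands for the part that bears it (a point fixed in the world has none). Each returns a list of dicts, best first, with "p" (0 to 1); they miss things now and then, are a little off and sometimes report something else, mostly with a low value. They report only what shows in the picture. A call takes as long as a camera call.
- r.trace(camera, name): "region" (420x560 bool, what is visible of it) and "extent" ([left, top, right, bottom] in pixels, round what is visible of it).
- r.spot_point(camera, name): "uv" ([column, row] in pixels: a listed point, or the origin of a listed thing).
The state is a dict: "t": time; "q": joint angles; "joint_vel": joint speeds; "tau": joint torques, N m; "eef_pos": TCP position; "orientation": TCP orientation; "wrist_force": force on the tool from outside, world axes, zero at the start; "moment": the same for the moment, N m; "finger_gap": finger opening in m; "gripper_force": force on a finger pad.
Only numpy, scipy, OpenCV 4.12 (cv2) and the standard library are available. Lean on these libraries where they do the work, as an engineer would, in place of code of your own. Each camera call takes 0.05 s, during which the arm holds its last target. There are 200 camera calls.

## Working session

There is one attempt and no reset: what is moved stays moved. The work goes in short steps, Python scripts to look and compute and a tool call to move; the robot and the scene stay as the last step left them, time stands still between calls to the robot, and variables do not carry over. Pictures are saved under pics/ and viewed, at most 14 in all, crops included, and the job is handed in when it is done.

Besides the shell and the picture viewer there is one more tool, called as name([rows], argument=value, ...), one row to a line, values as JSON. apply_moves: Moves the arm, as the interface text tells. Its arguments: {"type":"object","properties":{"plan":{"type":"array"},"grip_force":{"type":"number"}},"required":["plan"]}

```bash
mkdir -p pics; ls; cat > h.py <<'E'
import numpy as np, cv2
from station import r
def snap(n):
    s=r.get_state(); p,d=r.snapshot(n); return s,p,d
def Rrpy(o):
    a,b,c=np.radians(o)
    Rx=cv2.Rodrigues(np.array([a,0,0]))[0];Ry=cv2.Rodrigues(np.array([0,b,0]))[0];Rz=cv2.Rodrigues(np.array([0,0,c]))[0]
    return Rz@Ry@Rx
def cam(n,s=None):
    m=r.camera_model(n); f=210/np.tan(np.radians(m['vfov'])/2)
    if 'extrinsics' in m: T=np.linalg.inv(np.array(m['extrinsics']))
    else:
        W=np.eye(4);W[:3,:3]=Rrpy(s['orientation']);W[:3,3]=s['eef_pos'];T=W@np.array(m['tool_from_camera'])
    return m,f,T
def ray(n,uv,s=None):
    m,f,T=cam(n,s); K=np.array([[f,0,m['cx']],[0,f,m['cy']],[0,0,1.]])
    dist=np.array(m.get('distortion',m.get('dist',[0,0,0,0,0])),float)
    p=cv2.undistortPoints(np.array(uv,float).reshape(-1,1,2),K,dist).reshape(-1,2)
    d=np.c_[p[:,0],-p[:,1],-np.ones(len(p))]
    return T[:3,3],d@T[:3,:3].T   # depth along axis = scale
def at_z(n,uv,z,s=None):
    o,d=ray(n,uv,s); return o+d*((z-o[2])/d[:,2])[:,None]
def at_d(n,uv,dep,s=None):
    o,d=ray(n,uv,s); return o+d*np.array(dep).reshape(-1,1)
def save(n,p,k=1): cv2.imwrite('pics/'+n,cv2.resize(p[:,:,::-1],None,fx=k,fy=k))
E
python3 - <<'E'
from h import *
for n in('top','scene'):
    s,p,d=snap(n); save(n+'1.png',p); m=r.camera_model(n); print(n,{k:(v if k!='extrinsics' else '') for k,v in m.items()}, cam(n)[2][:3,3].round(3))
    for nm in('blank1','jig','hinge','plate_nest','plate_knob','carriage_post','nest1','nest2','nest3','cup','dish','burrs'):
        for e in r.spot_point(n,nm)[:4]:
            u=e['uv']; c=int(round(u[0])),int(round(u[1]))
            dd=d[min(max(c[1],0),419),min(max(c[0],0),559)]
            print(nm,round(e['p'],2),np.round(u,1),at_d(n,u,dd)[0].round(4))
print(s['t'],r.camera_model('wrist'))
E
```

```text
pics
top {'vfov': 53.527480322462694, 'cx': 277.62581774420426, 'cy': 211.15560026399464, 'extrinsics': ''} [0.498 0.035 1.01 ]
blank1 0.77 [363.2 277.3] [ 0.4085 -0.1999  0.0137]
blank1 0.65 [197.3 288.3] [0.389  0.1943 0.013 ]
jig 0.54 [270.  220.7] [0.5453 0.0215 0.037 ]
hinge 0.87 [269.1 220.2] [0.5465 0.0236 0.0366]
plate_nest 0.83 [272.1 233.5] [0.5152 0.0171 0.0426]
plate_knob 0.98 [274.5 262.7] [0.4494 0.013  0.0722]
carriage_post 0.83 [360.2 194.6] [ 0.6013 -0.1853  0.0683]
carriage_post 0.52 [276.6 203.5] [0.5861 0.0053 0.0303]
nest1 0.7 [332.7 200.7] [ 0.5917 -0.1284  0.0283]
nest1 0.59 [277.6 207.2] [0.5772 0.0031 0.0317]
nest1 0.58 [304.2 200. ] [ 0.5941 -0.0604  0.0279]
nest2 0.7 [332.7 200.7] [ 0.5917 -0.1284  0.0283]
nest2 0.59 [277.6 207.2] [0.5772 0.0031 0.0317]
nest2 0.58 [304.2 200. ] [ 0.5941 -0.0604  0.0279]
nest3 0.7 [332.7 200.7] [ 0.5917 -0.1284  0.0283]
nest3 0.59 [277.6 207.2] [0.5772 0.0031 0.0317]
nest3 0.58 [304.2 200. ] [ 0.5941 -0.0604  0.0279]
cup 0.63 [159.6 140.1] [0.7459 0.287  0.0048]
cup 0.43 [333.4 202.6] [ 0.5868 -0.1294  0.0314]
dish 0.95 [390
[... 1109 characters left out ...]
 -0.1265  0.0282]
cup 0.71 [405.7 266.9] [0.7731 0.253  0.0565]
cup 0.24 [269. 221.] [0.5704 0.0033 0.0313]
dish 0.72 [154.1 320.1] [ 0.7506 -0.2758  0.002 ]
dish 0.28 [242.7 230.9] [ 0.5822 -0.0606  0.027 ]
burrs 0.62 [275.9 307.2] [ 0.798  -0.0303  0.0418]
0.65 {'vfov': 60.2493782332485, 'cx': 284.3872033321477, 'cy': 211.39055105697, 'tool_from_camera': array([[-4.60463150e-04,  9.62157481e-01,  2.72493614e-01,
         6.98515755e-02],
       [ 9.99999879e-01,  4.90818598e-04, -4.32365791e-05,
         5.62831570e-04],
       [-1.75345331e-04,  2.72493561e-01, -9.62157590e-01,
        -1.45943704e-01],
       [ 0.00000000e+00,  0.00000000e+00,  0.00000000e+00,
         1.00000000e+00]])}
```

View pics/top1.png

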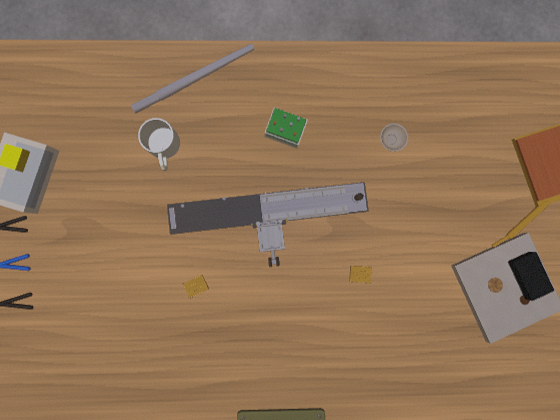

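View pics/scene1.png

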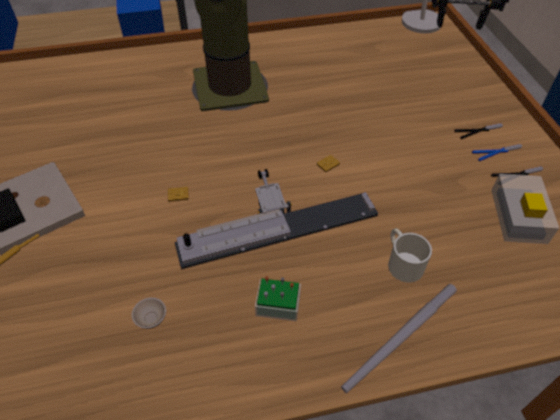

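apply_moves([
  [88, [22, -50, 0], 0],
  [88, [22, -50, 0], 0],
  [88, [22, -50, 0], 0],
  [88, [22, -50, 0], 0],
  [88, [22, -50, 0], 0],
  [88, [22, -50, 0], 0],
  [88, [22, -50, 0], 0],
  [88, [22, -50, 0], 0],
  [88, [22, -50, 0], 0],
  [88, [22, -50, 0], 0],
  [88, [22, -50, 0], 0],
  [88, [0, 0, 0], 0],
])

```text
t: 2.8
eef_pos: [0.4441, 0.0372, 0.2387]
orientation: [-179.9, 0.1, 160.7]
wrist_force: [-0.2, 0.4, 0.3]
finger_gap: 0.0883
gripper_force: 0.0
```

```bash
cat >> h.py <<'E'
def obs(name,names,k=4,zs={}):
    s,p,d=snap('wrist'); save(name,p)
    for nm in names:
        for e in r.spot_point('wrist',nm)[:k]:
            u=e['uv']; c=min(max(int(round(u[0])),0),559),min(max(int(round(u[1])),0),419)
            q=at_z('wrist',u,zs[nm],s)[0] if nm in zs else at_d('wrist',u,d[c[1],c[0]],s)[0]
            print(nm,round(e['p'],2),np.round(u,1),(q*1e3).round(1))
    return s,p,d
Z=dict(blank1=0.0,hinge=.038,plate_nest=.0325,plate_knob=.038,carriage_post=.0545,nest1=.0325,jig=0)
def blanks(s,d):
    for e in r.trace('wrist','blank1')[:3]:
        M=e['region'].astype(np.uint8); c=max(cv2.findContours(M,0,2)[0],key=cv2.contourArea)
        P=at_z('wrist',c.reshape(-1,2)+0.0,.010,s)
        (x,y),(w,h),a=cv2.minAreaRect((P[:,:2]*1e3).astype(np.float32))
        print('blank',round(e['p'],2),e['extent'],'ctr',round(x,1),round(y,1),'wh',round(w,1),round(h,1),'yaw long', round(a if w>h else a+90,1))
E
python3 - <<'E'
from h import *
s,p,d=obs('w1.png',list(Z),4,Z); blanks(s,d)
E
```

```text
blank1 0.93 [ 80.1 219.4] [ 415.1 -193.2    0. ]
blank1 0.78 [417.5  75.9] [392.6 196.2   0. ]
hinge 0.81 [305.2 272.2] [540.8  26.7  38. ]
plate_nest 0.96 [288.2 247.7] [511.1  18.2  32.5]
plate_nest 0.58 [136.9 381. ] [ 610.1 -203.2   32.5]
plate_knob 0.71 [266. 203.] [457.   13.7  38. ]
carriage_post 0.56 [138.3 379.7] [ 594.6 -184.5   54.5]
nest1 0.89 [297.9 304.2] [576.9   6.6  32.5]
nest1 0.65 [244.2 327.7] [585.  -59.3  32.5]
nest1 0.64 [265.4 205. ] [460.   11.6  32.5]
nest1 0.56 [189.6 350.4] [ 592.1 -128.5   32.5]
jig 0.93 [302.5 257.1] [539.6  26.    0. ]
blank 0.75 [50.7, 200.5, 106.8, 242.7] ctr 414.9 -191.8 wh 54.4 37.7 yaw long 85.9
blank 0.66 [388.0, 39.4, 456.7, 110.6] ctr 392.9 197.9 wh 38.8 52.2 yaw long 115.1
blank 0.51 [127.3, 268.9, 339.5, 394.0] ctr 565.4 -26.1 wh 169.9 57.6 yaw long 70.7
```

View pics/w1.png

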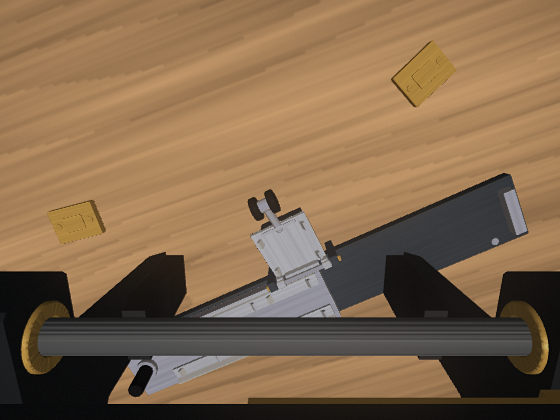

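apply_moves([
  [88, [44, -9, -8], 10],
  [88, [44, -9, -8], 10],
  [88, [44, -9, -8], 5.7],
  [88, [44, -10, -9], 0],
  [88, [0, 0, 0], 0],
  [88, [0, 0, 0], 0],
])

```text
t: 4.0
eef_pos: [0.6176, 0.0058, 0.2055]
orientation: [180.0, -0.1, -173.0]
wrist_force: [-1.1, 0.5, -0.3]
finger_gap: 0.0877
gripper_force: 0.0
```

```bash
python3 - <<'E'
from h import *
s,p,d=obs('w2.png',list(Z),4,Z); blanks(s,d); print(np.round(s['q'],0),np.round(s['eef_pos'],4),np.round(s['orientation'],1))
E
```

```text
hinge 0.82 [321.6 106.1] [542.1  28.2  38. ]
plate_nest 0.93 [321.3  57.8] [504.5  22.8  32.5]
carriage_post 0.71 [ 52.4 143.2] [ 597.6 -185.3   54.5]
nest1 0.88 [136.3 145.3] [ 594.1 -126.5   32.5]
nest1 0.85 [290.8 145.5] [577.9   7.1  32.5]
nest1 0.71 [214.  144.8] [585.5 -59.4  32.5]
jig 0.81 [316.2 102.1] [538.4  26.4   0. ]
[  8.  42. -22.  93.  20.  49.  74.] [0.6176 0.0058 0.2055] [ 1.80e+02 -1.00e-01 -1.73e+02]
```

View pics/w2.png

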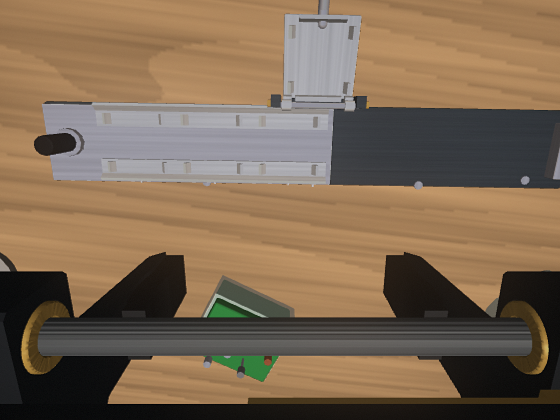

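apply_moves([
  [50, [-4, -48, 0], 0],
  [50, [-4, -48, -20], 0],
  [50, [-4, -48, -30], 0],
  [50, [-5, -47, -30], 0],
  [50, [0, 0, -30], 0],
  [50, [0, 0, -30], 0],
  [50, [0, 0, -23], 0],
  [50, [0, 0, 0], 0],
  [0, [0, 0, 0], 0],
  [0, [0, 0, 0], 0],
  [0, [0, 0, 0], 0],
  [0, [0, 0, 0], 0],
], grip_force=25)

```text
t: 5.95
eef_pos: [0.602, -0.1857, 0.0434]
orientation: [180.0, 0.1, -173.0]
wrist_force: [-0.2, 1.4, 3.3]
finger_gap: 0.0148
gripper_force: 25.0
```

apply_moves([
  [0, [0.4, -3, 0], 0],
  [0, [0.4, -3, 0], 0],
  [0, [0, 0, 0], 0],
  [0, [0, 0, 0], 0],
])

```text
t: 6.45
eef_pos: [0.6026, -0.1916, 0.0434]
orientation: [180.0, 0.0, -173.0]
wrist_force: [-2.2, 2.3, 6.0]
finger_gap: 0.0152
gripper_force: 25.0
```

apply_moves([
  [0, [0.4, -3, 0], 0],
  [0, [0, 0, 0], 0],
  [0, [0, 0, 0], 0],
])

```text
t: 6.82
eef_pos: [0.6026, -0.1916, 0.0434]
orientation: [179.8, -0.0, -172.9]
wrist_force: [-3.4, 6.3, 7.6]
finger_gap: 0.0152
gripper_force: 25.0
```

apply_moves([
  [0, [-1, 8, 0], 0],
  [0, [-1, 8, 0], 0],
  [0, [-1, 8, 0], 0],
  [0, [-1, 8, 0], 0],
  [0, [0, 0, 0], 0],
  [0, [0, 0, 0], 0],
])

```text
t: 7.58
eef_pos: [0.5995, -0.162, 0.0434]
orientation: [180.0, 0.1, -173.0]
wrist_force: [-0.8, -0.2, 6.0]
finger_gap: 0.0155
gripper_force: 25.0
```

apply_moves([
  [50, [0, 0, 0], 0],
  [50, [0, 0, 0], 0],
  [50, [0, 0, 30], 0],
  [50, [0, 0, 40], 0],
  [70, [-23, 2, 37], 10],
  [70, [-23, 2, 0], 10],
  [70, [-23, 2, 0], 10],
  [70, [-23, 2, 0], 10],
  [70, [-23, 2, 0], 10],
  [70, [-23, 2, 0], 10],
  [70, [-23, 2, 0], 10],
  [70, [-23, 0, 0], 9],
])

```text
t: 9.07
eef_pos: [0.4138, -0.1488, 0.1496]
orientation: [180.0, 0.0, -93.7]
wrist_force: [0.3, -0.3, -0.3]
finger_gap: 0.0698
gripper_force: 0.0
```

apply_moves([
  [70, [0, 0, 0], 0],
  [70, [0, 0, 0], 0],
])

```text
t: 9.32
eef_pos: [0.4161, -0.149, 0.1498]
orientation: [-179.9, 0.0, -94.2]
wrist_force: [0.2, 0.7, -0.3]
finger_gap: 0.0701
gripper_force: 0.0
```

```bash
python3 - <<'E'
from h import *
s,p,d=obs('w3.png',['blank1'],3,Z); blanks(s,d); print(np.round(s['q'],0),np.round(s['eef_pos'],4),np.round(s['orientation'],1))
E
```

```text
blank1 0.76 [284.6 139.3] [ 413.1 -194.8    0. ]
blank 0.23 [0.0, 167.0, 152.3, 405.8] ctr 605.1 -117.4 wh 84.7 128.6 yaw long 96.5
[ 38.  40. -39. 124.  50.  32. 137.] [ 0.4161 -0.149   0.1498] [-179.9    0.   -94.2]
```

View pics/w3.png

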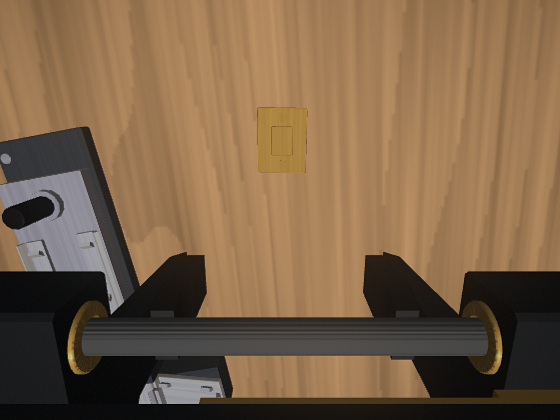

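```bash
python3 - <<'E'
from h import *
s=r.get_state()
print((at_z('wrist',[[282.3,140.3],[257.5,107.5],[306.5,108.5],[305.8,172.5],[258,172.5]],.010,s)*1e3).round(1))
E
```

```text
[[ 414.9 -194.9   10. ]
 [ 431.9 -220.7   10. ]
 [ 394.8 -217.3   10. ]
 [ 398.1 -168.4   10. ]
 [ 436.1 -171.1   10. ]]
```

apply_moves([
  [70, [-1, -45.5, 0], 0],
  [70, [0, 0, -50], 0],
  [60, [0, 0, -50], 0],
  [60, [0, 0, -35], 0],
  [60, [0, 0, -11.5], 0],
  [60, [0, 0, 0], 0],
  [0, [0, 0, 0], 0],
  [0, [0, 0, 0], 0],
  [0, [0, 0, 0], 0],
  [0, [0, 0, 0], 0],
], grip_force=30)

```text
t: 10.72
eef_pos: [0.4144, -0.1948, 0.0038]
orientation: [-179.9, -0.0, -94.0]
wrist_force: [0.4, 0.3, 5.8]
finger_gap: 0.0377
gripper_force: 30.0
```

apply_moves([
  [0, [0, 0, 30], 0],
  [0, [0, 0, 46], 0],
  [0, [10, 20, 40], -9],
  [0, [19, 28, 0], -10],
  [0, [19, 28, 0], -10],
  [0, [19, 28, 0], -10],
  [0, [19, 28, 0], -10],
  [0, [19, 28, 0], -10],
  [0, [20, 28, 0], -10],
  [0, [20, 27, 0], -10],
  [0, [20, 0, 0], 0],
  [0, [0, 0, 0], 0],
])

```text
t: 12.22
eef_pos: [0.5794, 0.0206, 0.1189]
orientation: [180.0, 0.0, -173.0]
wrist_force: [-0.8, -0.6, -0.5]
finger_gap: 0.0376
gripper_force: 30.0
```

```bash
python3 - <<'E'
from h import *
s,p,d=obs('w4.png',list(Z),3,Z); print(np.round(s['q'],0),np.round(s['eef_pos'],4),np.round(s['orientation'],1),s['finger_gap'])
E
```

```text
blank1 0.97 [284.5 267.2] [630.5  27.4   0. ]
hinge 0.92 [296.8 160.4] [540.1  24.1  38. ]
plate_nest 0.66 [297. 103.] [505.9  19.9  32.5]
plate_knob 0.22 [297.  105.2] [507.2  19.9  38. ]
carriage_post 0.72 [297.3 160.2] [537.8  23.5  54.5]
nest1 0.68 [294.8 210.8] [574.3  27.4  32.5]
nest1 0.6 [197.6 210.4] [581.9 -36.9  32.5]
jig 0.88 [297.3 152.7] [539.6  25.6   0. ]
[  1.  46. -14. 103.  18.  33.  73.] [0.5794 0.0206 0.1189] [ 180.    0. -173.] 0.03756018299827642
```

View pics/w4.png

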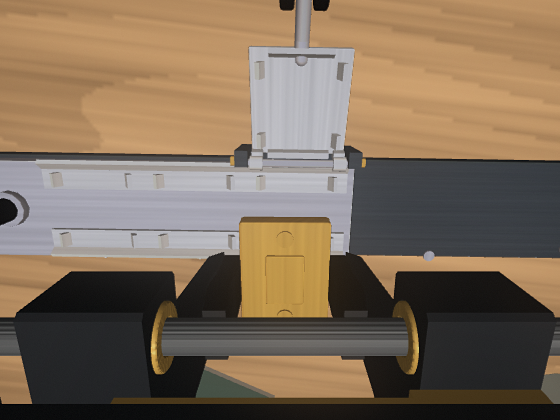

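```bash
python3 - <<'E'
from h import *
s,p,d=snap('wrist')
print((at_z('wrist',[[249,47],[354,47],[298,158],[303,2],[249,165],[345,165]],.0375,s)*1e3).round(1))
save('c4.png',p[30:180,220:380],4)
E
```

```text
[[477.3 -12.4  37.5]
 [469.9  48.   37.5]
 [537.5  24.2  37.5]
 [450.4  15.6  37.5]
 [545.6  -5.9  37.5]
 [538.3  54.2  37.5]]
```

View pics/c4.png

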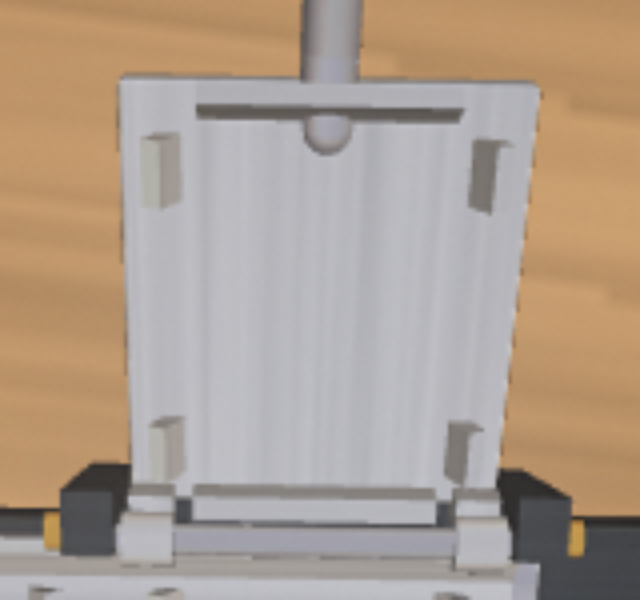

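```bash
python3 - <<'E'
from h import *
s=r.get_state()
a=at_z('wrist',[[301.2,60.3],[298.9,151.7]],.0325,s)*1e3
print(a.round(1),a.mean(0).round(1),np.degrees(np.arctan2(*(a[1]-a[0])[1::-1])))
print((at_z('wrist',[[240,219],[330,219]],s['eef_pos'][2]-.0038+.01,s)*1e3).round(1), s['eef_pos'])
E
```

```text
[[480.3  18.8  32.5]
 [534.3  24.6  32.5]] [507.3  21.7  32.5] 6.107541640491953
[[ 5.539e+02 -4.000e-01  1.255e+02]
 [ 5.495e+02  3.570e+01  1.255e+02]] [0.57846093 0.02018478 0.11931304]
```

apply_moves([
  [0, [-35, 0.3, 0], 0],
  [0, [-34.5, 0.2, -10], 0],
  [0, [0, 0, -40], 0],
  [0, [0, 0, -22], 0],
  [0, [0, 0, -5], 0],
  [0, [0, 0, 0], 0],
  [0, [0, 0, 0], 0],
])

```text
t: 13.55
eef_pos: [0.5099, 0.021, 0.0431]
orientation: [180.0, 0.1, -173.0]
wrist_force: [-0.5, 0.7, -1.8]
finger_gap: 0.0376
gripper_force: 30.0
```

apply_moves([
  [0, [-0.8, -0.2, -3], 0],
  [0, [0, 0, -2.5], 0],
  [0, [0, 0, 0], 0],
  [0, [0, 0, 0], 0],
])

```text
t: 14.05
eef_pos: [0.5092, 0.0209, 0.0369]
orientation: [180.0, 0.1, -173.0]
wrist_force: [3.4, 0.3, -0.6]
finger_gap: 0.0376
gripper_force: 30.0
```

apply_moves([
  [46, [0.5, 0, 0], 0],
  [46, [0, 0, 0], 0],
  [46, [0, 0, 0], 0],
  [46, [0, 0, 25], 0],
  [46, [0, 0, 40], 0],
  [40, [35, 0, 18], 0],
  [40, [35, 0, 0], 0],
  [40, [0, 0, 0], 0],
])

```text
t: 15.05
eef_pos: [0.5814, 0.0206, 0.12]
orientation: [180.0, 0.2, -173.1]
wrist_force: [-1.0, -0.6, -0.8]
finger_gap: 0.0398
gripper_force: 0.0
```

```bash
python3 - <<'E'
from h import *
s,p,d=snap('wrist'); save('c5.png',p[:240,180:420],2.4); print(s['eef_pos'])
g=lambda u,v:np.median(d[v-2:v+3,u-2:u+3])
uv=[[270,80],[330,80],[270,130],[330,130],[258,55],[340,55]]
print((at_d('wrist',uv,[g(*u) for u in uv],s)*1e3).round(1))
E
```

```text
[0.58135863 0.02063031 0.1200479 ]
[[497.4   2.5  42. ]
 [493.2  37.2  42.4]
 [525.7   5.6  42.2]
 [521.3  41.7  41.6]
 [483.6  -6.6  32.3]
 [477.8  42.   32.5]]
```

View pics/c5.png

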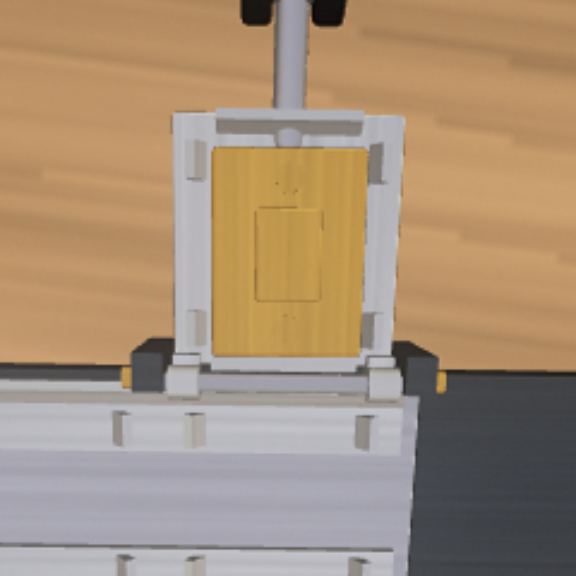

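apply_moves([
  [46, [-44, -2, 0], 0],
  [46, [-44, -2, 0], 0],
  [46, [-45.4, -2.8, 0], 0],
  [46, [0, 0, -40], 0],
  [46, [0, 0, -40], 0],
  [46, [0, 0, -13], 0],
  [46, [0, 0, 0], 0],
  [0, [0, 0, 0], 0],
  [0, [0, 0, 0], 0],
  [0, [0, 0, 0], 0],
], grip_force=25)

```text
t: 16.35
eef_pos: [0.4477, 0.0141, 0.0312]
orientation: [180.0, -0.2, -173.0]
wrist_force: [-0.8, 1.3, 2.4]
finger_gap: 0.0237
gripper_force: 25.0
```

```bash
python3 - <<'E'
import numpy as np
t=np.radians(np.arange(0,181,9));y=np.radians(6.8)
P=95*np.c_[-np.cos(t)*np.cos(y),-np.cos(t)*np.sin(y),np.sin(t)]
Q=P.round(1)
print((np.diff(Q,axis=0)).round(1).tolist())
E
```

```text
[[1.1, 0.1, 14.9], [3.5, 0.4, 14.5], [5.6, 0.7, 13.7], [7.8, 0.9, 12.7], [9.6, 1.1, 11.4], [11.3, 1.4, 9.7], [12.6, 1.5, 7.7], [13.6, 1.6, 5.8], [14.4, 1.7, 3.4], [14.8, 1.8, 1.2], [14.8, 1.8, -1.2], [14.4, 1.7, -3.4], [13.6, 1.6, -5.8], [12.6, 1.5, -7.7], [11.3, 1.4, -9.7], [9.6, 1.1, -11.4], [7.8, 0.9, -12.7], [5.6, 0.7, -13.7], [3.5, 0.4, -14.5], [1.1, 0.1, -14.9]]
```

apply_moves([
  [0, [1.1, 0.1, 14.9], 0],
  [0, [3.5, 0.4, 14.5], 0],
  [0, [5.6, 0.7, 13.7], 0],
  [0, [7.8, 0.9, 12.7], 0],
  [0, [9.6, 1.1, 11.4], 0],
  [0, [11.3, 1.4, 9.7], 0],
  [0, [12.6, 1.5, 7.7], 0],
  [0, [13.6, 1.6, 5.8], 0],
  [0, [14.4, 1.7, 3.4], 0],
])

```text
t: 17.48
eef_pos: [0.5257, 0.0225, 0.1249]
orientation: [-180.0, -0.4, -173.1]
wrist_force: [-1.0, -1.0, -1.8]
finger_gap: 0.0237
gripper_force: 25.0
```

apply_moves([
  [0, [14.8, 1.8, 1.2], 0],
  [0, [14.8, 1.8, -1.2], 0],
  [0, [14.4, 1.7, -3.4], 0],
  [0, [13.6, 1.6, -5.8], 0],
  [0, [12.6, 1.5, -7.7], 0],
  [0, [11.3, 1.4, -9.7], 0],
  [0, [9.6, 1.1, -11.4], 0],
  [0, [7.8, 0.9, -12.7], 0],
  [0, [5.6, 0.7, -13.7], 0],
  [0, [3.5, 0.4, -14.5], 0],
  [0, [1.1, 0.1, -14.9], 0],
  [0, [0, 0, 0], 0],
])

```text
t: 18.98
eef_pos: [0.6369, 0.0345, 0.0298]
orientation: [-179.9, -0.2, -173.1]
wrist_force: [1.8, -4.7, 2.0]
finger_gap: 0.0239
gripper_force: 25.0
```

apply_moves([
  [0, [-1.1, -0.1, 15.5], 0],
  [0, [-3.5, -0.4, 14.8], 0],
  [0, [-5.6, -0.7, 13.7], 0],
  [0, [-7.8, -0.9, 12.7], 0],
  [0, [-9.6, -1.1, 11.4], 0],
  [0, [-11.3, -1.4, 9.7], 0],
  [0, [-12.6, -1.5, 7.7], 0],
  [0, [-13.6, -1.6, 5.8], 0],
  [0, [-14.4, -1.7, 3.4], 0],
  [0, [-14.8, -1.8, 1.2], 0],
])

```text
t: 20.23
eef_pos: [0.5394, 0.0241, 0.1247]
orientation: [-180.0, -0.5, -173.1]
wrist_force: [3.3, -3.7, -20.7]
finger_gap: 0.0241
gripper_force: 25.0
```

apply_moves([
  [0, [-14.8, -1.8, -1.2], 0],
  [0, [-14.4, -1.7, -3.4], 0],
  [0, [-13.6, -1.6, -5.8], 0],
  [0, [-12.6, -1.5, -7.7], 0],
  [0, [-11.3, -1.4, -9.7], 0],
  [0, [-9.6, -1.1, -11.4], 0],
  [0, [-7.8, -0.9, -12.7], 0],
  [0, [-5.6, -0.7, -13.7], 0],
  [0, [-3.5, -0.4, -14.5], 0],
  [0, [-1.1, -0.1, -14.9], 0],
  [0, [0, 0, 0], 0],
  [46, [0, 0, 0], 0],
])

```text
t: 21.72
eef_pos: [0.4473, 0.0155, 0.0314]
orientation: [179.9, -0.3, -172.9]
wrist_force: [-0.2, 0.4, 0.5]
finger_gap: 0.0319
gripper_force: 0.0
```

apply_moves([
  [46, [0, 0, 0], 0],
  [46, [0, 0, 0], 0],
  [46, [0, 0, 30], 0],
  [46, [0, 0, 50], 0],
  [46, [45, 2, 10], 0],
  [46, [45, 2, 10], 0],
  [46, [40, 2, 10], 0],
  [46, [0, 0, 0], 0],
])

```text
t: 22.72
eef_pos: [0.5808, 0.0204, 0.1424]
orientation: [179.9, 0.0, -173.1]
wrist_force: [-0.5, 0.2, -0.8]
finger_gap: 0.0463
gripper_force: 0.0
```

```bash
python3 - <<'E'
from h import *
s,p,d=obs('w6.png',['blank1','plate_nest','hinge','carriage_post','nest1'],3,dict(Z,blank1=.0425)); print(np.round(s['q'],0),np.round(s['eef_pos'],4),np.round(s['orientation'],1))
save('w6c.png',p[:300],1.4)
E
```

```text
blank1 0.61 [301.  205.9] [575.4  32.1  42.5]
plate_nest 0.93 [296.  102.1] [506.3  20.   32.5]
hinge 0.77 [298.1 155.9] [541.5  25.8  38. ]
hinge 0.49 [298.4 103.5] [507.1  21.5  38. ]
carriage_post 0.63 [ 10.8 205.5] [ 595.1 -161.3   54.5]
nest1 0.92 [109.9 196.7] [ 587.6 -105.7   32.5]
nest1 0.71 [204.1 200.8] [582.6 -37.7  32.5]
[ 10.  46. -29. 102.  32.  41.  60.] [0.5808 0.0204 0.1424] [ 179.9    0.  -173.1]
```

View pics/w6c.png

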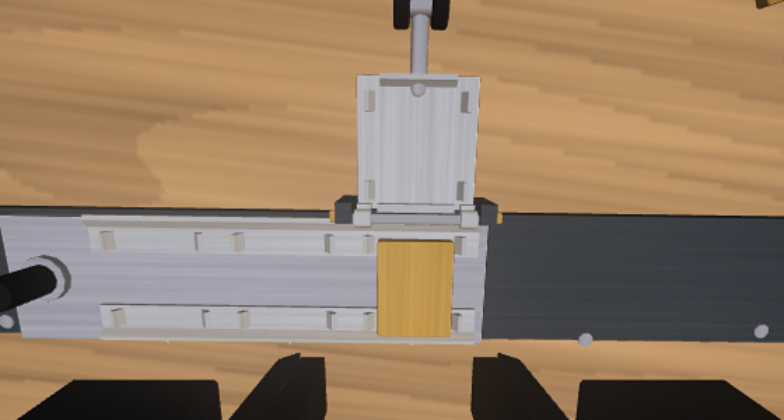

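apply_moves([
  [46, [4.7, -45.6, 0], 0],
  [46, [4.7, -45.6, 0], 0],
  [46, [4.7, -45.6, 0], 0],
  [46, [4.6, -45.6, 0], 0],
  [46, [0, 0, -40], 0],
  [46, [0, 0, -40], 0],
  [46, [0, 0, -19], 0],
  [46, [0, 0, 0], 0],
  [0, [0, 0, 0], 0],
  [0, [0, 0, 0], 0],
  [0, [0, 0, 0], 0],
  [0, [0, 0, 0], 0],
])

```text
t: 24.52
eef_pos: [0.5969, -0.1625, 0.0434]
orientation: [-180.0, -0.2, -173.0]
wrist_force: [-0.5, -0.2, 4.5]
finger_gap: 0.0155
gripper_force: 25.0
```

apply_moves([
  [0, [-0.8, 7.1, 0], 0],
  [0, [-0.8, 7.3, 0], 0],
  [0, [-0.8, 7.3, 0], 0],
  [0, [-0.8, 7.3, 0], 0],
  [0, [-0.8, 7.3, 0], 0],
  [0, [-0.9, 7.3, 0], 0],
  [0, [-0.9, 7.3, 0], 0],
  [0, [-0.9, 7.3, 0], 0],
  [0, [-1, 7.3, 0], 0],
  [0, [0, 0, 0], 0],
  [0, [0, 0, 0], 0],
])

```text
t: 25.9
eef_pos: [0.5897, -0.0958, 0.0433]
orientation: [179.9, -0.1, -173.0]
wrist_force: [0.9, 0.5, 6.2]
finger_gap: 0.0149
gripper_force: 25.0
```

apply_moves([
  [46, [0, 0, 0], 0],
  [46, [0, 0, 0], 0],
  [46, [0, 0, 45], 0],
  [46, [0, 0, 62], 0],
  [70, [-22, 31, 0], -9],
  [70, [-22, 31, 0], -9],
  [70, [-22, 32, 0], -9],
  [70, [-22, 32, 0], -9],
  [70, [-22, 32, 0], -9],
  [70, [-22, 32, 0], -9],
  [70, [-23, 32, 0], -9],
  [70, [-23, 31, 0], -9],
])

```text
t: 27.4
eef_pos: [0.4095, 0.157, 0.1493]
orientation: [-180.0, -0.3, 114.7]
wrist_force: [0.9, 0.5, -0.0]
finger_gap: 0.0701
gripper_force: 0.0
```

apply_moves([
  [70, [0, 0, 0], 0],
  [70, [0, 0, 0], 0],
])

```text
t: 27.65
eef_pos: [0.4108, 0.1555, 0.1494]
orientation: [-180.0, -0.2, 115.0]
wrist_force: [-0.5, -0.1, -0.2]
finger_gap: 0.0702
gripper_force: 0.0
```

```bash
python3 - <<'E'
from h import *
s,p,d=obs('w7.png',['blank1'],3,Z); blanks(s,d); print(np.round(s['q'],0),np.round(s['eef_pos'],4),np.round(s['orientation'],1))
E
```

```text
blank1 0.6 [283.6 137.8] [390.1 199.5   0. ]
blank 0.89 [259.8, 104.6, 312.5, 175.2] ctr 392.8 199.9 wh 38.1 49.0 yaw long 115.2
blank 0.75 [390.4, 358.5, 419.1, 373.8] ctr 578.5 60.2 wh 31.0 12.0 yaw long 5.3
blank 0.36 [365.5, 304.8, 460.7, 397.4] ctr 580.4 46.3 wh 62.2 46.9 yaw long 25.0
[-24.  36.  -5. 126.   8.  19. -10.] [0.4108 0.1555 0.1494] [-180.    -0.2  115. ]
```

View pics/w7.png

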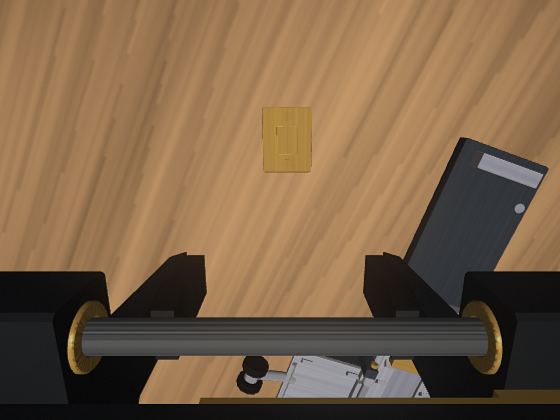

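apply_moves([
  [70, [-18, 44.4, 0], 0],
  [70, [0, 0, -50], 0],
  [60, [0, 0, -50], 0],
  [60, [0, 0, -35], 0],
  [60, [0, 0, -11], 0],
  [60, [0, 0, 0], 0],
  [0, [0, 0, 0], 0],
  [0, [0, 0, 0], 0],
  [0, [0, 0, 0], 0],
  [0, [0, 0, 0], 0],
], grip_force=30)

```text
t: 29.05
eef_pos: [0.3976, 0.2022, 0.0283]
orientation: [-179.4, -0.1, 115.0]
wrist_force: [0.5, -0.3, -0.1]
finger_gap: 0.0224
gripper_force: 0.0
```

apply_moves([
  [70, [0, 0, 40], 0],
  [70, [0, 0, 40], 0],
  [70, [0, 0, 0], 0],
])

```text
t: 29.42
eef_pos: [0.3987, 0.2027, 0.1102]
orientation: [-179.6, -0.2, 115.0]
wrist_force: [0.7, 0.4, 0.3]
finger_gap: 0.0499
gripper_force: 0.0
```

```bash
python3 - <<'E'
from h import *
s=r.get_state(); print(np.round(s['q'],1),s['joint_vel'].__class__,np.round(s['eef_pos'],4),np.round(s['orientation'],1))
E
```

```text
[-23.2  41.3 -15.2 125.6  34.4  17.4 -43. ] <class 'numpy.ndarray'> [0.3987 0.2027 0.1102] [-179.6   -0.2  115. ]
```

apply_moves([
  [70, [-3, -1.4, 0], 0],
  [70, [-2.9, -1.4, 0], 0],
  [70, [0, 0, -15], 0],
  [70, [0, 0, -15], 0],
  [70, [0, 0, -15], 0],
  [70, [0, 0, -15], 0],
  [70, [0, 0, -15], 0],
  [70, [0, 0, 0], 0],
])

```text
t: 30.42
eef_pos: [0.3908, 0.199, 0.032]
orientation: [-179.1, -0.0, 115.1]
wrist_force: [-0.0, -0.1, 0.0]
finger_gap: 0.0702
gripper_force: 0.0
```

```bash
python3 - <<'E'
from h import *
s=r.get_state(); print(np.round(s['q'],1),np.round(s['eef_pos'],4),np.round(s['orientation'],1))
E
```

```text
[-31.4  50.7  -2.4 128.4  43.8   2.5 -51.6] [0.3908 0.199  0.032 ] [-179.1   -0.   115.1]
```

apply_moves([
  [70, [3, 2, 40], 0],
  [70, [10, 5, 40], 0],
  [70, [22, 12, 40], 0],
  [70, [22, 12, 0], 0],
  [70, [0, 0, 0], 10],
  [70, [0, 0, 0], 10],
  [70, [0, 0, 0], 10],
  [70, [0, 0, 0], 10],
  [70, [0, 0, 0], 10],
  [70, [0, 0, 0], 10],
  [70, [0, 0, 0], 10],
  [70, [0, 0, 0], 10],
])

```text
t: 31.92
eef_pos: [0.4484, 0.2302, 0.1534]
orientation: [-179.3, -0.2, -164.6]
wrist_force: [-0.4, 0.5, -1.0]
finger_gap: 0.0704
gripper_force: 0.0
```

apply_moves([
  [70, [0, 0, 0], 10],
  [70, [0, 0, 0], 10],
  [70, [0, 0, 0], 10],
  [70, [0, 0, 0], 10],
  [70, [0, 0, 0], 10],
  [70, [0, 0, 0], 10],
  [70, [0, 0, 0], 10],
  [70, [0, 0, 0], 10],
  [70, [0, 0, 0], 10],
  [70, [0, 0, 0], 10],
  [70, [0, 0, 0], 0],
])

```text
t: 33.3
eef_pos: [0.4484, 0.2301, 0.1531]
orientation: [-179.4, -0.1, -65.1]
wrist_force: [-0.6, -0.2, 0.0]
finger_gap: 0.07
gripper_force: 0.0
```

```bash
python3 - <<'E'
from h import *
s=r.get_state(); print(np.round(s['q'],1),np.round(s['eef_pos'],4),np.round(s['orientation'],1))
E
```

```text
[  5.1  55.2 -70.1 114.1  62.9  60.6 109.3] [0.4484 0.2301 0.1531] [-1.794e+02 -1.000e-01 -6.510e+01]
```

apply_moves([
  [70, [-18.6, -10.1, 0], 0],
  [70, [-18.5, -10, 0], 0],
  [70, [-18.5, -10.1, 0], 0],
  [70, [0, 0, -25], 0],
  [70, [0, 0, -25], 0],
  [70, [0, 0, -25], 0],
  [60, [0, 0, -25], 0],
  [60, [0, 0, -20], 0],
  [60, [0, 0, 0], 0],
])

```text
t: 34.42
eef_pos: [0.3925, 0.1996, 0.0326]
orientation: [-179.5, -0.1, -65.1]
wrist_force: [0.7, -0.6, 0.5]
finger_gap: 0.0598
gripper_force: 0.0
```

```bash
python3 - <<'E'
from h import *
s,p,d=obs('w8.png',['blank1'],3,Z); blanks(s,d); print(np.round(s['q'],1),np.round(s['eef_pos'],4),np.round(s['orientation'],1))
E
```

```text
blank1 0.77 [284.  246.3] [393.5 200.    0. ]
blank 0.72 [245.7, 200.6, 325.4, 297.9] ctr 393.3 198.3 wh 37.7 51.2 yaw long 115.1
[  1.3  64.7 -61.4 127.7  85.3  53.   86.5] [0.3925 0.1996 0.0326] [-1.795e+02 -1.000e-01 -6.510e+01]
```

apply_moves([
  [60, [0.5, -0.6, -15], 0],
  [60, [0, 0, -10], 0],
  [60, [0, 0, -4.3], 0],
  [60, [0, 0, 0], 0],
  [0, [0, 0, 0], 0],
  [0, [0, 0, 0], 0],
  [0, [0, 0, 0], 0],
  [0, [0, 0, 0], 0],
], grip_force=30)

```text
t: 35.58
eef_pos: [0.3938, 0.1996, 0.0043]
orientation: [-179.3, -0.1, -65.0]
wrist_force: [-0.4, -0.3, 2.7]
finger_gap: 0.0375
gripper_force: 30.0
```

apply_moves([
  [0, [0, 0, 25], 0],
  [0, [2, 1, 25], 0],
  [0, [10, 5, 30], 0],
  [0, [17, 0, 38], 0],
  [0, [20, -20, 0], -10],
  [0, [20, -21, 0], -10],
  [0, [20, -21, 0], -10],
  [0, [20, -21, 0], -10],
  [0, [20, -21, 0], -10],
  [0, [20, -21, 0], -10],
  [0, [18, -30, 0], -10],
  [0, [18, -30, 0], -10],
])

```text
t: 37.08
eef_pos: [0.5791, 0.0195, 0.1217]
orientation: [-179.3, -0.2, -145.3]
wrist_force: [0.6, 0.5, -1.8]
finger_gap: 0.0373
gripper_force: 30.0
```

apply_moves([
  [0, [0, 0, 0], -10],
  [0, [0, 0, 0], -10],
  [0, [0, 0, 0], -8],
  [0, [0, 0, 0], 0],
])

```text
t: 37.58
eef_pos: [0.5786, 0.0205, 0.1219]
orientation: [-179.3, -0.1, -172.9]
wrist_force: [-0.5, 0.6, -1.4]
finger_gap: 0.0375
gripper_force: 30.0
```

```bash
python3 - <<'E'
from h import *
s,p,d=snap('wrist'); z=s['eef_pos'][2]-.0043+.01
h=cv2.cvtColor(p,cv2.COLOR_RGB2HSV); 
m=((h[...,1]>130)&(h[...,2]>90)&(d>0)).astype(np.uint8); m[:170]=0; m[300:]=0;m[:,:215]=0;m[:,360:]=0
P=at_d('wrist',np.argwhere(m)[:,::-1],d[m>0],s); k=abs(P[:,2]-z)<.006; P=P[k]
uv=np.argwhere(m)[:,::-1][k]; print(k.sum(),uv.min(0),uv.max(0))
for u0,v0 in((240,0),(330,0)): pass
t=uv[:,1].min()
print([(v,uv[uv[:,1]==v][:,0].min(),uv[uv[:,1]==v][:,0].max()) for v in range(t,t+30,4)])
print(s['eef_pos'])
E
```

```text
6959 [239 219] [330 299]
[(219, np.int64(256), np.int64(276)), (223, np.int64(240), np.int64(328)), (227, np.int64(239), np.int64(330)), (231, np.int64(239), np.int64(329)), (235, np.int64(240), np.int64(329)), (239, np.int64(240), np.int64(329)), (243, np.int64(240), np.int64(329)), (247, np.int64(240), np.int64(329))]
[0.57862058 0.02047107 0.121883  ]
```

apply_moves([
  [0, [-35, 0.2, 0], 0],
  [0, [-34.9, 0.2, -10], 0],
  [0, [0, 0, -40], 0],
  [0, [0, 0, -22], 0],
  [0, [0, 0, -5], 0],
  [0, [0, 0, 0], 0],
  [0, [0, 0, 0], 0],
])

```text
t: 38.5
eef_pos: [0.5097, 0.0213, 0.0459]
orientation: [-179.3, -0.0, -173.0]
wrist_force: [-0.3, 0.2, -1.9]
finger_gap: 0.0372
gripper_force: 30.0
```

apply_moves([
  [0, [-0.8, -0.3, -5], 0],
  [0, [0, 0, -3.5], 0],
  [0, [0, 0, 0], 0],
  [0, [0, 0, 0], 0],
])

```text
t: 39.0
eef_pos: [0.5088, 0.0208, 0.0368]
orientation: [-179.3, -0.0, -173.0]
wrist_force: [-0.0, 0.0, 1.5]
finger_gap: 0.0376
gripper_force: 30.0
```

apply_moves([
  [46, [0, 0, 0], 0],
  [46, [0, 0, 0], 0],
  [46, [0, 0, 0], 0],
  [46, [0, 0, 25], 0],
  [46, [0, 0, 40], 0],
  [46, [35, 0, 18], 0],
  [46, [35, 0, 0], 0],
  [46, [0, 0, 0], 0],
])

```text
t: 40.0
eef_pos: [0.5803, 0.0207, 0.1197]
orientation: [-179.3, 0.0, -173.1]
wrist_force: [-1.4, 0.1, 0.1]
finger_gap: 0.046
gripper_force: 0.0
```

```bash
python3 - <<'E'
from h import *
s,p,d=snap('wrist'); save('c9.png',p[:270,160:440],2.2); print(s['eef_pos'],s['orientation'])
g=lambda u,v:np.median(d[v-2:v+3,u-2:u+3])
uv=[[275,80],[325,80],[275,130],[325,130],[345,200],[395,200],[345,240],[395,240]]
print((at_d('wrist',uv,[g(*u) for u in uv],s)*1e3).round(1))
E
```

```text
[0.58034842 0.02069532 0.11974548] [-1.79344890e+02  3.71967472e-02 -1.73149196e+02]
[[495.9   4.7  42.5]
 [492.5  33.5  42.5]
 [524.2   7.8  42.5]
 [520.6  37.7  42.5]
 [565.   59.3  29.3]
 [558.1  88.1  42.6]
 [592.   63.3  32.6]
 [584.5  93.5  42.6]]
```

View pics/c9.png

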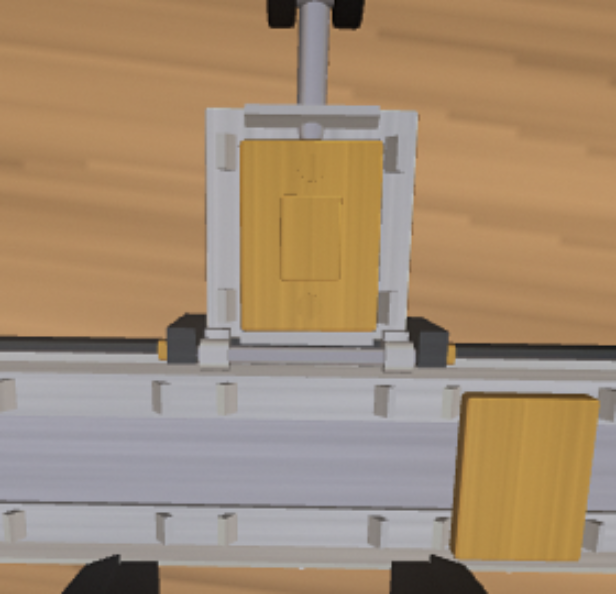

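apply_moves([
  [46, [-44, -2, 0], 0],
  [46, [-44, -2, 0], 0],
  [46, [-44.7, -2.6, 0], 0],
  [46, [0, 0, -40], 0],
  [46, [0, 0, -40], 0],
  [46, [0, 0, -11], 0],
  [46, [0, 0, 0], 0],
  [0, [0, 0, 0], 0],
  [0, [0, 0, 0], 0],
  [0, [0, 0, 0], 0],
], grip_force=25)

```text
t: 41.3
eef_pos: [0.4457, 0.0139, 0.0292]
orientation: [-179.3, -0.1, -173.0]
wrist_force: [-0.5, -0.5, 2.8]
finger_gap: 0.0236
gripper_force: 25.0
```

apply_moves([
  [0, [1.1, 0.1, 14.9], 0],
  [0, [3.5, 0.4, 14.5], 0],
  [0, [5.6, 0.7, 13.7], 0],
  [0, [7.8, 0.9, 12.7], 0],
  [0, [9.6, 1.1, 11.4], 0],
  [0, [11.3, 1.4, 9.7], 0],
  [0, [12.6, 1.5, 7.7], 0],
  [0, [13.6, 1.6, 5.8], 0],
  [0, [14.4, 1.7, 3.4], 0],
])

```text
t: 42.42
eef_pos: [0.5239, 0.0223, 0.123]
orientation: [-179.2, -0.3, -173.1]
wrist_force: [-2.2, -2.7, -0.1]
finger_gap: 0.024
gripper_force: 25.0
```

apply_moves([
  [0, [14.8, 1.8, 1.2], 0],
  [0, [14.8, 1.8, -1.2], 0],
  [0, [14.4, 1.7, -3.4], 0],
  [0, [13.6, 1.6, -5.8], 0],
  [0, [12.6, 1.5, -7.7], 0],
  [0, [11.3, 1.4, -9.7], 0],
  [0, [9.6, 1.1, -11.4], 0],
  [0, [7.8, 0.9, -12.7], 0],
  [0, [5.6, 0.7, -13.7], 0],
  [0, [3.5, 0.4, -14.5], 0],
  [0, [1.1, 0.1, -14.9], 0],
  [0, [0, 0, 0], 0],
])

```text
t: 43.92
eef_pos: [0.635, 0.0342, 0.0281]
orientation: [-179.1, -0.1, -173.1]
wrist_force: [2.8, -5.2, 1.8]
finger_gap: 0.0241
gripper_force: 25.0
```

apply_moves([
  [0, [-1.1, -0.1, 15.5], 0],
  [0, [-3.5, -0.4, 14.8], 0],
  [0, [-5.6, -0.7, 13.7], 0],
  [0, [-7.8, -0.9, 12.7], 0],
  [0, [-9.6, -1.1, 11.4], 0],
  [0, [-11.3, -1.4, 9.7], 0],
  [0, [-12.6, -1.5, 7.7], 0],
  [0, [-13.6, -1.6, 5.8], 0],
  [0, [-14.4, -1.7, 3.4], 0],
  [0, [-14.8, -1.8, 1.2], 0],
])

```text
t: 45.18
eef_pos: [0.538, 0.0238, 0.123]
orientation: [-179.2, -0.3, -173.1]
wrist_force: [2.3, -3.1, -17.9]
finger_gap: 0.0237
gripper_force: 25.0
```

apply_moves([
  [0, [-14.8, -1.8, -1.2], 0],
  [0, [-14.4, -1.7, -3.4], 0],
  [0, [-13.6, -1.6, -5.8], 0],
  [0, [-12.6, -1.5, -7.7], 0],
  [0, [-11.3, -1.4, -9.7], 0],
  [0, [-9.6, -1.1, -11.4], 0],
  [0, [-7.8, -0.9, -12.7], 0],
  [0, [-5.6, -0.7, -13.7], 0],
  [0, [-3.5, -0.4, -14.5], 0],
  [0, [-1.1, -0.1, -14.9], 0],
  [0, [0, 0, 0], 0],
  [46, [0, 0, 0], 0],
])

```text
t: 46.68
eef_pos: [0.445, 0.0155, 0.0297]
orientation: [-179.5, -0.1, -172.9]
wrist_force: [-1.0, 0.8, -0.4]
finger_gap: 0.0315
gripper_force: 0.0
```

apply_moves([
  [46, [0, 0, 0], 0],
  [46, [0, 0, 0], 0],
  [46, [0, 0, 30], 0],
  [46, [0, 0, 50], 0],
  [46, [45, 2, 10], 0],
  [46, [45, 2, 10], 0],
  [46, [40, 2, 10], 0],
  [46, [0, 0, 0], 0],
])

```text
t: 47.68
eef_pos: [0.5784, 0.0208, 0.1403]
orientation: [-179.4, 0.1, -173.1]
wrist_force: [-0.4, -0.0, 0.2]
finger_gap: 0.0457
gripper_force: 0.0
```

```bash
python3 - <<'E'
from h import *
s,p,d=snap('wrist'); save('c10.png',p[:300],1.4); print(s['eef_pos'],s['orientation'])
for e in r.spot_point('wrist','blank1')[:3]+r.spot_point('wrist','carriage_post')[:1]: print(e['p'],e['uv'])
s2,p2,d2=snap('top'); save('top2.png',p2[80:340,100:460],2.2)
E
```

```text
[0.57839297 0.02083907 0.14031362] [-1.79414978e+02  1.44985745e-01 -1.73124462e+02]
0.64 [391.7, 213.1]
0.6 [296.7, 210.0]
0.73 [108.4, 211.5]
```

View pics/c10.png

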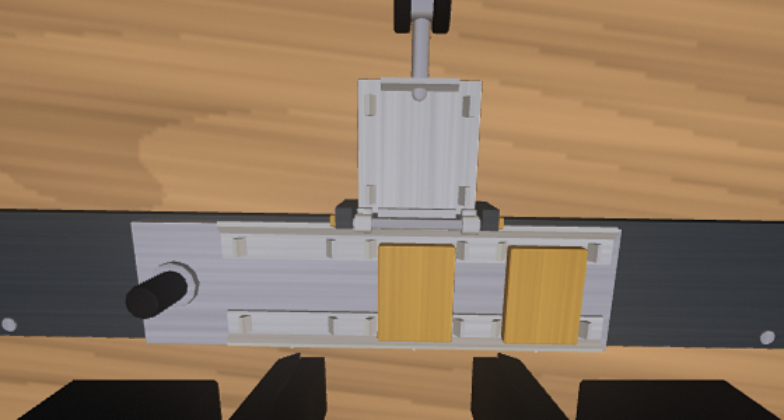

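apply_moves([
  [46, [4, -40, 0], 0],
  [46, [4, -40, 0], 0],
  [46, [3, -36.6, 0], 0],
  [46, [0, 0, -40], 0],
  [46, [0, 0, -40], 0],
  [46, [0, 0, -16.5], 0],
  [46, [0, 0, 0], 0],
  [0, [0, 0, 0], 0],
  [0, [0, 0, 0], 0],
  [0, [0, 0, 0], 0],
  [0, [0, 0, 0], 0],
])

```text
t: 49.25
eef_pos: [0.5869, -0.0965, 0.0438]
orientation: [-179.3, -0.0, -173.0]
wrist_force: [-0.8, -0.4, 3.8]
finger_gap: 0.0149
gripper_force: 25.0
```

apply_moves([
  [0, [-1.2, 10, 0], 0],
  [0, [-1.2, 10, 0], 0],
  [0, [-1.2, 10, 0], 0],
  [0, [-1.2, 10, 0], 0],
  [0, [-1.2, 10, 0], 0],
  [0, [-1.2, 10, 0], 0],
  [0, [-1.2, 10, 0], 0],
  [0, [-1.2, 10, 0], 0],
  [0, [-1.2, 10, 0], 0],
  [0, [-1.2, 10, 0], 0],
  [0, [-0.8, 7, 0], 0],
  [0, [0, 0, 0], 0],
])

```text
t: 50.75
eef_pos: [0.5753, 0.013, 0.0437]
orientation: [-179.5, 0.1, -172.9]
wrist_force: [4.5, 2.4, 5.0]
finger_gap: 0.0154
gripper_force: 25.0
```

apply_moves([
  [0, [-0.4, 3, 0], 0],
  [0, [-0.3, 2.5, 0], 0],
  [0, [0, 0, 0], 0],
  [0, [0, 0, 0], 0],
])

```text
t: 51.25
eef_pos: [0.5749, 0.0162, 0.0437]
orientation: [-179.3, 0.1, -173.0]
wrist_force: [6.0, -1.3, 6.6]
finger_gap: 0.015
gripper_force: 25.0
```

apply_moves([
  [0, [-0.2, 2, 0], 0],
  [0, [-0.2, 2, 0], 0],
  [0, [0, 0, 0], 0],
  [0, [0, 0, 0], 0],
])

```text
t: 51.75
eef_pos: [0.5748, 0.0166, 0.0437]
orientation: [-179.0, 0.1, -173.2]
wrist_force: [7.9, -7.2, 8.0]
finger_gap: 0.0155
gripper_force: 25.0
```

apply_moves([
  [50, [0, 0, 0], 0],
  [50, [0, 0, 0], 0],
  [50, [0, 0, 0], 0],
  [50, [0, -2, 0], 0],
  [50, [0, 0, 40], 0],
  [50, [0, 0, 50], 0],
  [50, [0, 30, 50], 0],
  [50, [0, 50, 0], 0],
  [50, [0, 0, 0], 0],
])

```text
t: 52.88
eef_pos: [0.5721, 0.1036, 0.1844]
orientation: [-179.5, 0.0, -172.6]
wrist_force: [-0.5, -0.7, 0.1]
finger_gap: 0.0499
gripper_force: 0.0
```

```bash
python3 - <<'E'
from h import *
s,p,d=snap('wrist'); a=cv2.resize(p[:300],(784,420)); 
s2,p2,d2=snap('top'); b=cv2.resize(p2[100:300,120:480],(320,178)); a[:178,:320]=a[:178,:320]
out=np.zeros((600,784,3),np.uint8); out[:420]=a; out[422:600,:320]=b; save('fin.png',out)
E
```

```text
(no output)
```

View pics/fin.png

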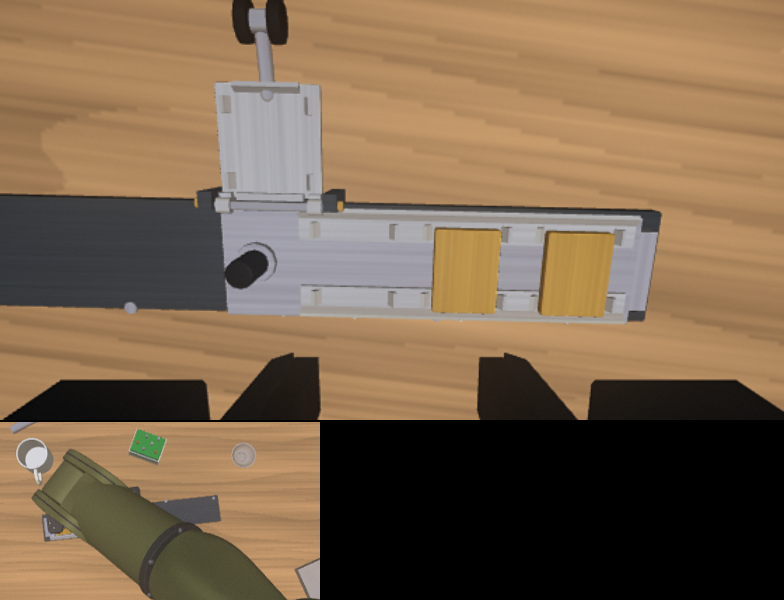

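The final picture shows the plate lying open and both blanks flat and face down. The carriage is against the stop, and the cup, dish and burr stand have not moved.

```bash
python3 -c "
from station import r
print(r.finish_job())"
```

```text
the job is handed in; nothing more can be done
None
```

The job is handed in: I found two blanks in the scene, and both lie flat and face down in nests 1 and 2, with the plate open on its rest block, the carriage home against the stop, and the cup, dish and burr stand not disturbed.

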